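# Clamp a transformer with the slipping lever

### The job

Set the small transformer flat in the pocket of the bench clamp, between the two jaws, then turn the clamp's torque-limiting lever clockwise (seen from above) until it just slips, and stop there: pushing on past the slip crushes the transformer. Let go of the lever and leave the transformer clamped; do not disturb the side cutters, the screwdriver and the tweezers.

Things in the scene. Friction and masses are not known exactly. Their poses are not given: they have to be found in the camera images.
- transformer: small transformer, 0.19 kg, thin wire lead on top. Origin: centre of underside, z up. Core: x -21..13, y -23..23, z 0..34 mm. The winding bulges from the core's two x sides to x = -25 and +17 mm (over y -13..13, z 4..30). Pick it from above by these bulges (42 mm apart, middle x = -4 mm); the flat y faces (46 mm apart) go against the jaws.
- clamp_bed: grey bolted-down base plate of the bench clamp, 110 x 186 x 12 mm, with the fixed jaw (block 60 mm wide, top 53 mm above the bench). Origin on the bench under the middle of the pocket; z up; the jaws face each other along y. Two ridges 5 mm high run along y at x = -34 and +34 mm, 60 mm apart inside.
- pocket (a point): middle of the pocket floor, 12 mm above the bench, axes as the clamp bed's. Fixed jaw's face at y = -27 mm; the moving jaw's face (on the +y side) starts anywhere from y = +25 to +31 mm. A transformer set down at y = -1 mm, its y axis along this y (either way round), has 3 mm or more at each end.
- clamp_head: grey gear housing 80 x 56 x 38 mm on the +y end of the bed. It carries the moving jaw (plate 50 mm wide facing -y, top 46 mm above the bench) and the lever. Origin under the lever's shaft, 80 mm in +y from the clamp bed's origin, 12 mm above the bench.
- shaft (a point): point on the vertical axis about which the lever turns, 88 mm above the bench. Clockwise from above closes the jaw. How far the lever must turn before the jaw bears on the work is not known beforehand (0.4 to 1.2 rad): the lever sits on its spline at any angle.
- lever: steel lever on a round knurled clutch hub, 42 mm diameter. Origin on the shaft axis, x axis along the lever to the grip; at the start 1.8 to 2.9 rad counter-clockwise (from above) of the clamp bed's x axis. It stays where it is left. The slip lasts 0.16 rad (18 mm at the grip); past that the lever drives the jaw solidly again and crushes the work. The jaw keeps its grip by itself.
- lever_grip (a point): upright black free-spinning round grip, 18 mm diameter, 110 mm from the shaft axis; point on its axis, 16 mm below its top, 24 mm above the lever's arm, 96 mm above the bench: pinch it there from above. Pushed here the lever runs stiffly at a steady 5 to 8 N; once the sprung jaw bears, the force climbs over 0.3 rad to 5.5 N above that; then the clutch slips: it climbs no more.
- side_cutters: black side cutters, 104 mm long, lying on the bench; leave alone.
- red_driver: red-handled screwdriver, 148 mm long, lying on the bench; leave alone.
- tweezers: steel tweezers, 120 mm long, lying near the bench's front edge; leave alone.
Mind the look-alikes: they are no part of the job. What is shaped like the transformer but purple, turquoise or white is not meant.

How it is judged:
By the outcome, as a careful person would: the job done as asked, in the order asked, and still so for the second after the job is handed in, with the robot touching nothing.
It also fails if it takes over 67 s, if anything falls off the work surface, if the arm or the gripper's body presses on something with over 40 N, if the wrist force passes 120 N, or if a joint passes its speed limit or range.

### The arm

A 6-joint arm with a two-finger parallel gripper is mounted at the origin on a cart in front of the work surface, level with it; the furniture and walls round the work are solid. World frame = base frame: x ahead of the robot, y to its left, z up, the work surface at z = 0. Lengths are in mm, angles in rad, forces in N, time in s.
With the tool pointing down it reaches from about 400 to 825 mm from the base axis. Payload 7 kg.
Tool frame: the origin (TCP) lies at the very end of the fingers, on their centre line; the grasp point (between the pads) lies r.grip_point_offset behind it (r.grip_point_offset is the distance from the TCP to the grasp point, in mm); z points along the fingers, y is the line along which they close (so a half turn about z gives the same grasp; the last joint's range is limited). The gripper opens to 85 mm and grips with 20 to 120 N. Pads are 22 mm wide; open, the fingers measure 114 mm over their backs; the gripper's body (76 mm by 85 mm) begins 54 mm behind the grasp point. The pads swing forward as they close: fully open they stand 13 mm farther back than shut.
Start: joints at [1.549, 0.359, 0.012, 0, -1.224, -0.288], TCP at [205.795, 642.84, 231.302] pointing down, gripper open.
Joint ranges: [-3.07, 3.07], [-1.43, 2.12], [-1.02, 1.25], [-3.03, 1.67], [-3.05, -0], [-3.03, 3.03]. Speed limits (rad/s): [2.39, 2.39, 3.01, 3.14, 3.14, 3.14].

### API

Orientations are given as [roll, pitch, yaw] about the fixed x, y, z axes, in that order (R = Rz(yaw) Ry(pitch) Rx(roll)).
In Python, from rig import r, fingers, readout, get_image, camera_params, ticket, boxes_of, regions_of gives the robot as it stands. Calls block until the motion is done:
- r.move_ptp(position, orientation): joint-space move of the TCP to a pose.
- r.move_l(position, ori=None, feed=150, until_force=None): straight line of the TCP; ori=None keeps the orientation; feed is the mean speed in mm/s. With until_force (N) it stops when the force on the tool has changed by that much, and returns True; else False.
- r.movej(angles): joint-space move.
- fingers.command_gripper(opening, strength=None): finger opening in mm; strength is the grip in N (None keeps the last); returns when the fingers have stopped.
- r.sleep(seconds).
- r.inverse_kinematics(position, orientation): joint angles nearest the present ones, or None.
- readout.get_obs(): the state.
- get_image(name): name is "side" or "top" or "wrist"; returns the picture (480x640x3 uint8, blue, green, red); there is no depth.
- camera_params(name): a dict with "fx", "fy", "cx", "cy" (pixels), "eye" and "attitude" of the camera in the world. Camera axes: x right, y down, z forward; pixel columns grow to the right and rows downward; lengths in mm; the calibration is good to about 2 mm. A picture is of the moment at which its call begins: read the wrist's pose just before it. camera_params takes no time and is no camera call; for the wrist camera it gives the pose at the moment of the call.
A pose or a line that the arm cannot do raises r.IKError and nothing moves.
- ticket.sign_off(): hands the job in; it is judged then, once.
Trained networks look in the newest picture that a camera, given by its name, has taken for a name from the list of things; names that differ only in an ending like _2 or _b are one class to them, and where a whole thing is asked for, a point or a joint stands for the part that bears it (a point fixed in the world has none). Each returns a list of dicts, best first, with "p" (0 to 1); they miss things now and then, are a little off and sometimes report something else, mostly with a low value. They report only what shows in the picture. A call takes as long as a camera call. They do not tell look-alikes from the thing itself.
- boxes_of(camera, target): "position" ([column, row] as shares, 0 to 1, of the picture: columns of its width, rows of its height, amid what is visible of it).
- regions_of(camera, target): "mask" (480x640 bool, what is visible of it) and "position" ([column, row] as shares, 0 to 1, of the picture: columns of its width, rows of its height, amid what is visible of it).
The state is a dict: "time_s": time; "qpos": joint angles; "qvel": joint speeds; "joint_torque": joint torques, N m; "tool_pos": TCP position; "tcp_rot": TCP orientation; "wrist_force": force on the tool from outside, world axes, zero at the start; "moment": the same for the moment, N m; "width": finger opening in mm; "finger_force": force on a finger pad.
Only numpy, scipy, OpenCV 4.12 (cv2) and the standard library are available. Lean on these libraries where they do the work, as an engineer would, in place of code of your own. Each camera call takes 0.05 s, during which the arm holds its last target. There are 200 camera calls.

## Working session

There is one attempt and no reset: what is moved stays moved. The work goes in short steps, each a Python script; the robot and the scene stay as the last script left them, time stands still between calls to the robot, and variables do not carry over. Pictures are saved under pics/ and viewed, at most 10 in all, crops included, and the job is handed in when it is done.

```bash
mkdir -p pics; ls; python3 - <<'E'
from rig import r, fingers, readout, get_image, camera_params, boxes_of, regions_of
import cv2,numpy as np
o=readout.get_obs();print({k:np.round(v,3).tolist() if not isinstance(v,(int,float)) else v for k,v in o.items()}, r.grip_point_offset)
for c in("top","side"):
    cv2.imwrite(f"pics/{c}0.png",get_image(c)); p=camera_params(c);print(c,p)
    for t in("transformer","clamp_bed","clamp_head","lever","lever_grip"):
        print(t,[(np.round(np.array(d["position"])*[640,480]).tolist(),round(d["p"],2)) for d in boxes_of(c,t)])
E
```

```text
pics
{'time_s': 0.0, 'qpos': [1.549, 0.359, 0.011, -0.0, -1.224, -0.288], 'qvel': [-0.0, 0.001, 0.0, -0.001, 0.0, 0.0], 'joint_torque': [-0.0, -58.332, 29.339, 6.936, -0.006, -0.0], 'tool_pos': [205.681, 642.405, 230.365], 'tcp_rot': [3.14, -0.0, -0.31], 'wrist_force': [-1.167, 0.486, -0.552], 'moment': [-0.058, -0.001, -0.026], 'finger_force': 0.0, 'width': 85.4256520377925} 18.700000000000003
top {'fx': 517.5987066257723, 'fy': 517.5987066257723, 'cx': 311.59109275673933, 'cy': 239.43432365445878, 'eye': array([ 481.30215886, -192.30509006,  942.36360405]), 'attitude': array([-3.08851518,  0.01549942, -1.54516258])}
transformer [([391.0, 307.0], 0.83), ([424.0, 264.0], 0.82), ([376.0, 213.0], 0.68), ([371.0, 258.0], 0.62)]
clamp_bed [([273.0, 234.0], 0.66)]
clamp_head [([221.0, 236.0], 0.87)]
lever [([207.0, 242.0], 0.56)]
lever_grip [([173.0, 274.0], 0.69)]
side {'fx': 488.9667257061836, 'fy': 488.9667257061836, 'cx': 322.8138040404322, 'cy': 237.36515850988658, 'eye': array([ 451.34306421, -976.69550239,  446.19707729]), 'attitude': array([-1.99326139, -0.02380911, -0.11137271])}
transformer [([296.0, 302.0], 0.93), ([345.0, 300.0], 0.73), ([246.0, 315.0], 0.62), ([298.0, 337.0], 0.56), ([315.0, 259.0], 0.24)]
clamp_bed [([310.0, 259.0], 0.65)]
clamp_head [([300.0, 222.0], 0.97)]
lever [([295.0, 207.0], 0.96)]
lever_grip []
```

View images.

View pics/top0.png

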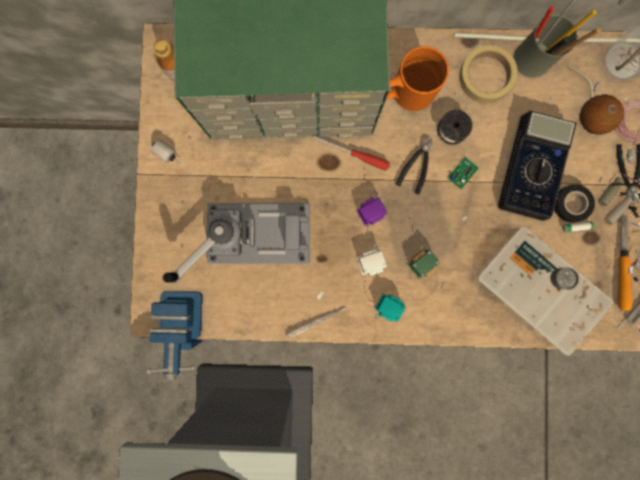

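View pics/side0.png

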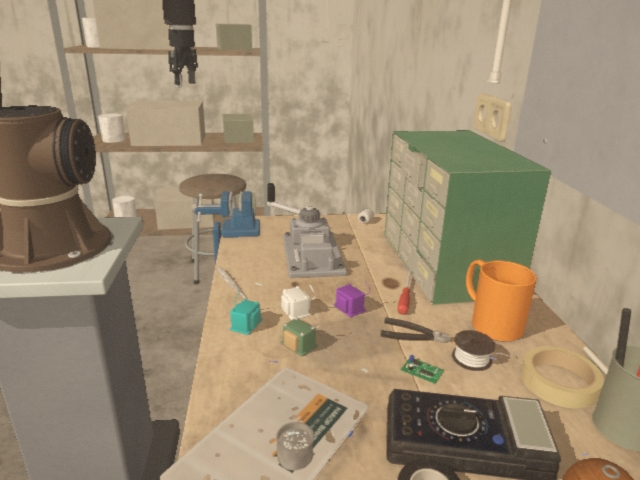

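Look-alikes in the top view: purple (372,211), white (373,262), turquoise (391,307). The green/copper one at (424,263) fits the transformer. The clamp is at (258,234) and the lever grip at (172,276). Next I'll measure these coarsely and check the choice with the wrist camera.

```bash
cat > h.py <<'E'
from rig import r, fingers, readout, get_image, camera_params, ticket, boxes_of, regions_of
import cv2, numpy as np
from scipy.spatial.transform import Rotation as Ro
def ray(p,uv):
    d=Ro.from_euler('xyz',p["attitude"]).apply([(uv[0]-p["cx"])/p["fx"],(uv[1]-p["cy"])/p["fy"],1]); return np.array(p["eye"]),d
def onz(p,uv,z):
    e,d=ray(p,uv); return e+d*(z-e[2])/d[2]
def proj(p,P):
    q=Ro.from_euler('xyz',p["attitude"]).inv().apply(np.atleast_2d(P)-p["eye"]); return np.c_[p["cx"]+p["fx"]*q[:,0]/q[:,2],p["cy"]+p["fy"]*q[:,1]/q[:,2]]
def rect(p,mask,z):
    c=max(cv2.findContours(mask.astype(np.uint8),0,2)[0],key=cv2.contourArea)[:,0]
    w=np.array([onz(p,u,z)[:2] for u in c],np.float32); return cv2.minAreaRect(w)
def ob(): return readout.get_obs()
def R3(x): return np.round(x,3).tolist()
E
python3 - <<'E'
from h import *
p=camera_params("top"); get_image("top")
for t,z in(("transformer",34),("clamp_bed",12),("clamp_head",50),("lever",80),("lever_grip",112)):
    for d in regions_of("top",t):
        uv=np.array(d["position"])*[640,480]; print(t,round(d["p"],2),R3(uv),R3(onz(p,uv,z)),rect(p,d["mask"],z))
q=camera_params("side");get_image("side")
for d in boxes_of("side","transformer"): uv=np.array(d["position"])*[640,480];print(R3(uv),R3(onz(q,uv,17)))
print("grip",onz(q,(271,185),112),onz(p,(171,277),112), "hub",onz(p,(221,231),95))
im=cv2.imread("pics/top0.png");a=cv2.resize(im[180:290,140:320],None,fx=3,fy=3,interpolation=2);b=cv2.resize(im[235:290,390:455],None,fx=4,fy=4,interpolation=2)
c=np.zeros((560,800,3),np.uint8);c[:330,:540]=a;c[330:550,:260]=b;cv2.imwrite("pics/crop.png",c)
E
```

```text
transformer 0.86 [388.416, 307.584] [413.702, -313.8, 34.0] ((414.23828125, -315.8273620605469), (47.2139892578125, 42.058563232421875), 64.53766632080078)
transformer 0.66 [369.728, 260.016] [495.64, -279.69, 34.0] ((492.0565185546875, -283.1579284667969), (42.775081634521484, 45.553504943847656), 23.236711502075195)
transformer 0.66 [374.272, 212.88] [578.689, -286.037, 34.0] ((581.1924438476562, -280.5696716308594), (40.976261138916016, 44.18377685546875), 28.01105308532715)
transformer 0.58 [422.016, 266.592] [486.481, -371.085, 34.0] ((491.2074279785156, -373.9618225097656), (42.25260925292969, 47.80202865600586), 42.45936584472656)
transformer 0.33 [418.368, 164.112] [667.004, -362.073, 34.0] ((668.3046264648438, -363.1969299316406), (46.34880065917969, 103.65611267089844), 64.70494842529297)
clamp_bed 0.61 [273.6, 232.176] [541.755, -107.777, 12.0] ((538.8458862304688, -80.16702270507812), (110.29609680175781, 183.2986297607422), 1.3586065769195557)
clamp_head 0.83 [222.912, 237.12] [528.549, -23.622, 50.0] ((520.6785278320312, 9.223587036132812), (91.37859344482422, 182.5389862060547), 25.000167846679688)
lever 0.83 [206.08, 244.176] [514.443, -1.472, 80.0] ((499.4316101074219, 11.444000244140625), (42.968387603759766, 143.70401000976562), 46.730587005615234)
lever_grip 0.52 [172.288, 276.192] [460.376, 44.046, 112.0] ((458.96783447265625, 48.48552703857422), (16.036184310913086, 27.466842651367188), 1.4774070978164673)
[348.928, 301.392] [582.204, -289.241, 17.0]
[244.8, 316.8] [412.122, -322.394, 17.0]
[296.512, 340.704] [488.699, -390.557, 17.0]
[293.632, 300.72] [490.796, -280.467, 17.0]
grip [460.22051705  43.6439457  112.        ] [459.02712302  46.07214105 112.        ] hub [536.16956654 -28.62421845  95.        ]
```

View pics/crop.png

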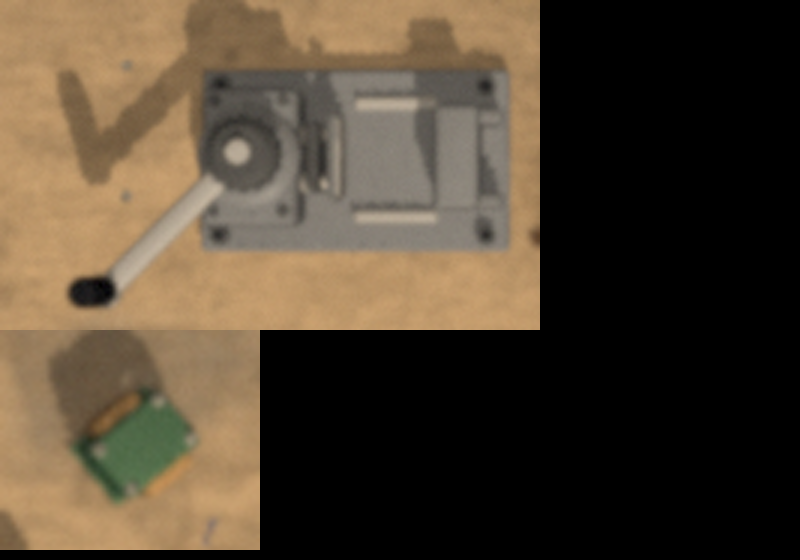

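The bottom crop shows a green core with copper bulges on its upper-left and lower-right sides, so (424,263) is the real one. The start pose is at radius 675 and the cabinet is close to that arc, so I'll retract before swinging across, then use the wrist camera over the clamp and the transformer.

```bash
python3 - <<'E'
from h import *
p0=camera_params("top"); print("cabinet front",R3(onz(p0,(210,138),0)),R3(onz(p0,(380,135),0)))
r.move_ptp([150,450,320],[np.pi,0,-0.3])
r.move_ptp([460,-110,320],[np.pi,0,-1.547])
p=camera_params("wrist");im=get_image("wrist");cv2.imwrite("pics/w1.png",im);np.save("w1.npy",p)
print(R3(p["eye"]),R3(p["attitude"]),p["fx"])
for t,z in(("clamp_bed",12),("lever",80),("lever_grip",112)):
    for d in regions_of("wrist",t): uv=np.array(d["position"])*[640,480]; print(t,round(d["p"],2),R3(uv),R3(onz(p,uv,z)),rect(p,d["mask"],z))
r.move_ptp([480,-365,220],[np.pi,0,-0.87])
p=camera_params("wrist");im=get_image("wrist");cv2.imwrite("pics/w2.png",im);np.save("w2.npy",p)
for d in regions_of("wrist","transformer"): uv=np.array(d["position"])*[640,480]; print(round(d["p"],2),R3(uv),R3(onz(p,uv,34)),rect(p,d["mask"],34))
o=ob();print(o["time_s"],R3(o["qpos"]),R3(o["tool_pos"]),R3(o["wrist_force"]))
E
```

```text
cabinet front [714.008, 16.129, 0.0] [726.406, -297.295, 0.0]
[461.567, -191.199, 461.043] [2.815, 0.001, -3.117] 347.20231830323735
clamp_bed 0.83 [256.384, 187.584] [537.499, -112.354, 12.0] ((539.7492065429688, -81.39745330810547), (110.55118560791016, 184.084228515625), 0.5304771661758423)
lever 0.86 [263.68, 283.68] [520.737, -8.107, 80.0] ((496.6732482910156, 12.630561828613281), (44.26093673706055, 154.39013671875), 44.15078353881836)
lever_grip 0.93 [313.6, 334.512] [459.117, 40.305, 112.0] ((459.3160095214844, 38.550636291503906), (15.296730995178223, 37.75027084350586), 1.4594597816467285)
0.96 [257.28, 258.096] [496.587, -291.281, 34.0] ((497.6026916503906, -291.43292236328125), (46.86384201049805, 54.7702522277832), 19.657413482666016)
0.69 [338.368, 278.88] [418.768, -326.846, 34.0] ((418.0050354003906, -324.43133544921875), (44.5113525390625, 49.246795654296875), 61.67930603027344)
0.66 [188.8, 204.576] [580.118, -292.92, 34.0] ((581.9388427734375, -290.0395812988281), (46.796051025390625, 50.3248176574707), 31.9781494140625)
0.64 [313.6, 192.288] [496.037, -379.276, 34.0] ((495.8085632324219, -379.16644287109375), (42.74671173095703, 45.844810485839844), 40.11737823486328)
5.5583 [-0.325, 0.248, -0.17, 0.0, -1.152, 1.026] [480.66, -364.167, 220.871] [-0.365, 0.065, 0.057]
```

```bash
python3 - <<'E'
import cv2,numpy as np
a=cv2.imread("pics/w1.png");b=cv2.imread("pics/w2.png")
c=np.zeros((600,800,3),np.uint8);c[:,:440]=cv2.resize(a[80:380,150:370],None,fx=2,fy=2,interpolation=2);c[:360,440:800]=cv2.resize(b[140:230,270:360],None,fx=4,fy=4,interpolation=2)
cv2.imwrite("pics/c2.png",c)
E
```

```text
(no output)
```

View pics/c2.png

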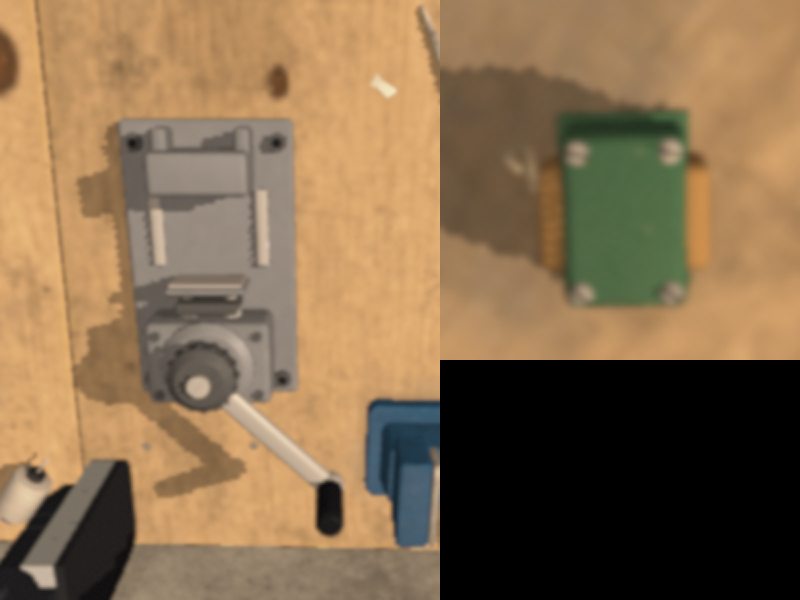

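```bash
python3 - <<'E'
from h import *
p=np.load("w2.npy",allow_pickle=True).item()
T=[onz(p,(270+(x-440)/4,140+y/4),34) for x,y in((565,137),(688,135),(690,303),(570,305))]
T=np.array(T)[:,:2];print(T.round(1),"c",T.mean(0)); e=T[1]-T[0]+T[2]-T[3];f=T[3]-T[0]+T[2]-T[1]
print("x-edge",np.linalg.norm(e)/2,np.degrees(np.arctan2(e[1],e[0])),"y-edge",np.linalg.norm(f)/2,np.degrees(np.arctan2(f[1],f[0])))
B=[onz(p,(270+(x-440)/4,140+y/4),17) for x,y in((540,215),(708,215))];print("bulges z17",np.round(B,1),np.mean(B,0))
p=np.load("w1.npy",allow_pickle=True).item(); g=lambda x,y,z:onz(p,(150+x/2,80+y/2),z)[:2].round(1).tolist()
print("plate",[g(x,y,12) for x,y in((122,120),(292,120),(297,388),(145,390))])
print("fixed jaw",g(149,193,53),g(246,193,53)," mov",g(170,282,46),g(247,277,46))
print("ridges",g(163,192,17),g(167,264,17),g(258,192,17),g(269,264,17))
print("hubtop",g(198,387,100),"grip top",g(330,520,112))
t=camera_params("top");k=lambda x,y,z:onz(t,(140+x/3,180+y/3),z)[:2].round(1).tolist()
print("top: fixed jaw",k(437,108,53),k(437,206,53),"hub",k(242,152,88),"pl",k(205,72,12),k(508,70,12),k(508,248,12),k(205,248,12),"grip",k(82,292,112))
E
```

```text
[[ 515.7 -384.8]
 [ 494.1 -403.7]
 [ 467.3 -373.5]
 [ 489.2 -354.4]] c [ 491.5940267  -379.11094884]
x-edge 28.909189469324886 -138.93802272527424 y-edge 40.337802274387236 131.32720479269457
bulges z17 [[ 507.4 -363.7   17. ]
 [ 475.3 -390.7   17. ]] [ 491.36953686 -377.21040288   17.        ]
plate [[592.1, -170.3], [486.5, -172.8], [481.9, 8.3], [589.1, 12.5]]
fixed jaw [567.4, -131.6] [510.8, -133.0]  mov [559.5, -76.2] [511.8, -80.6]
ridges [567.8, -127.2] [567.6, -80.4] [507.5, -128.7] [500.8, -82.0]
hubtop [534.0, -30.0] grip top [457.3, 47.7]
top: fixed jaw [567.6, -131.5] [511.2, -133.1] hub [537.2, -26.7] pl [590.0, 12.1] [595.6, -170.9] [488.5, -173.6] [483.8, 8.3] grip [458.3, 52.0]
```

Body centre is (491.5,-378) with its x line at 41°. The bed origin is about (538.3,-105.7) at yaw 0.026, and fixed jaw, plate and hub all agree on that. Next: pick, lift and look over the pocket.

```bash
python3 - <<'E'
from h import *
Y=-0.855
r.move_ptp([491.5,-378.3,90],[np.pi,0,Y])
r.move_l([491.5,-378.3,5],feed=80)
fingers.command_gripper(36,40)
o=ob();print(o["time_s"],o["width"],o["finger_force"],R3(o["tool_pos"]))
r.move_l([491.5,-378.3,170],feed=150)
yb=0.026
r.move_ptp([538.3,-106.7,150],[np.pi,0,yb-np.pi/2])
o=ob();print(o["time_s"],o["width"],o["finger_force"],R3(o["tool_pos"]),R3(o["wrist_force"]))
p=camera_params("wrist");a=get_image("wrist");np.save("w3.npy",p);b=get_image("top");cv2.imwrite("pics/w3.png",a);cv2.imwrite("pics/t3.png",b)
c=np.zeros((600,800,3),np.uint8);c[:480,:640]=a;c[400:600,400:800]=cv2.resize(b[180:280,170:370],None,fx=2,fy=2);cv2.imwrite("pics/c3.png",c)
E
```

```text
7.8333 41.17760320740966 41.600693464279175 [491.771, -378.408, 5.48]
10.1833 41.35570800482148 41.068114042282104 [538.245, -107.069, 149.726] [0.431, -0.133, -1.231]
```

View pics/c3.png

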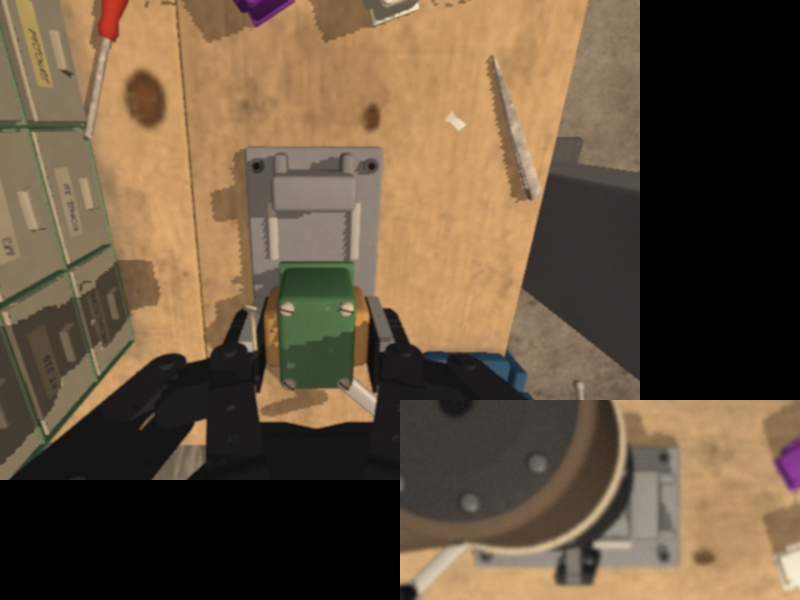

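```bash
python3 - <<'E'
from h import *
p=np.load("w3.npy",allow_pickle=True).item(); g=lambda x,y,z:R3(onz(p,(x,y),z)[:2])
im=cv2.imread("pics/w3.png").astype(int)
print("col315 rows",[(v,im[v,306:326].mean(0).round().astype(int).tolist()) for v in list(range(200,216,2))+list(range(256,304,3))+list(range(380,394,2))])
print("jaw",g(275,210,53),g(354,208,53))
for z,v in((144.5,262.5),(178.5,298),(178.5,387)): print(z,v,g(315,v,z))
print("bulges",g(265,335,161),g(369,335,161),"plate",[g(*q,12) for q in((247,148),(382,147))])
E
```

```text
col315 rows [(200, [119, 130, 142]), (202, [119, 130, 142]), (204, [118, 129, 142]), (206, [118, 130, 141]), (208, [112, 122, 133]), (210, [92, 101, 110]), (212, [94, 103, 112]), (214, [114, 125, 137]), (256, [118, 129, 141]), (259, [116, 127, 138]), (262, [54, 79, 60]), (265, [73, 113, 85]), (268, [46, 71, 51]), (271, [39, 61, 42]), (274, [40, 63, 44]), (277, [41, 64, 44]), (280, [42, 66, 46]), (283, [43, 68, 47]), (286, [45, 70, 49]), (289, [46, 72, 50]), (292, [47, 74, 51]), (295, [49, 77, 53]), (298, [62, 97, 70]), (301, [70, 110, 81]), (380, [48, 72, 55]), (382, [48, 72, 55]), (384, [48, 72, 55]), (386, [47, 70, 55]), (388, [63, 95, 111]), (390, [75, 111, 145]), (392, [71, 104, 136])]
jaw [567.244, -131.597] [511.971, -134.512]
144.5 262.5 [538.827, -129.688]
178.5 298 [538.708, -129.621]
178.5 387 [537.692, -90.148]
bulges [559.76, -101.904] [514.652, -103.13] plate [[593.155, -170.457], [488.44, -174.0]]
```

Held well: the far face is at y=-129.7 and the fixed jaw at about -133, leaving about 3.3 mm, and x is centred. Descending.

```bash
python3 - <<'E'
from h import *
yb=0.028; O=[np.pi,0,yb-np.pi/2]
r.move_l([538.3,-106.7,45],O,feed=120)
s=r.move_l([538.3,-106.7,16],feed=40,until_force=6)
o=ob();print(s,o["time_s"],R3(o["tool_pos"]),R3(o["wrist_force"]),o["width"])
fingers.command_gripper(52)
o=ob();print(o["width"],R3(o["wrist_force"]))
r.move_l([538.3,-106.7,150],feed=150)
p=camera_params("wrist");a=get_image("wrist");np.save("w4.npy",p);cv2.imwrite("pics/w4.png",cv2.resize(a[120:420,180:480],None,fx=2,fy=2,interpolation=2))
for d in regions_of("wrist","transformer")[:2]: uv=np.array(d["position"])*[640,480]; print(round(d["p"],2),R3(onz(p,uv,40)),rect(p,d["mask"],40))
print(ob()["time_s"])
E
```

```text
True 11.5167 [538.167, -105.132, 42.903] [0.448, 2.313, -0.967] 41.46675454402859
52.206344066305626 [-0.064, -0.835, 1.321]
0.96 [576.952, -256.952, 40.0] ((574.5379028320312, -253.60960388183594), (36.33902359008789, 12.83310604095459), 1.555099606513977)
0.93 [539.912, -106.315, 40.0] ((538.8209228515625, -106.02613067626953), (44.31783676147461, 45.500179290771484), 1.5180933475494385)
12.7417
```

View pics/w4.png

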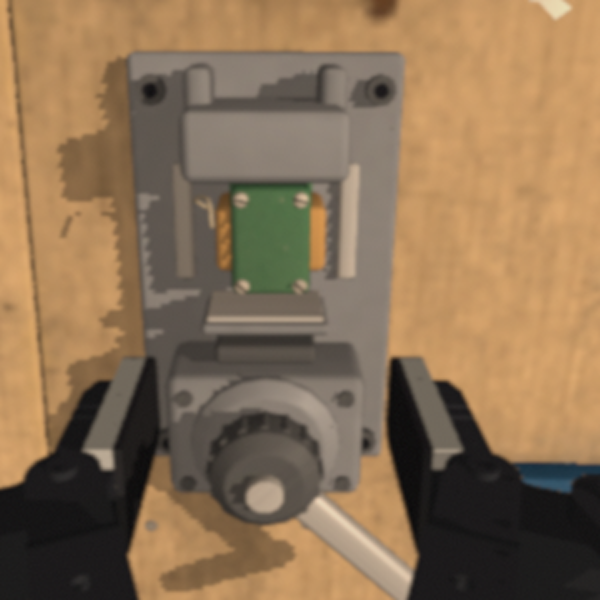

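The descent stopped early at z=42.9 on a force transient, and I released before checking. The transformer dropped about 25 mm into the pocket. It looks upright between the jaws at crop (271,238); I'll check that numerically.

```bash
python3 - <<'E'
from h import *
p=np.load("w4.npy",allow_pickle=True).item(); g=lambda x,y,z:np.array(onz(p,(180+x/2,120+y/2),z)[:2])
for z in (42,46):
    C=np.array([g(*q,z) for q in((232,185),(310,184),(312,292),(233,293))]);e=(C[1]-C[0]+C[2]-C[3])/2;f=(C[3]-C[0]+C[2]-C[1])/2
    print(z,C.round(1).tolist(),C.mean(0),np.linalg.norm(e),np.linalg.norm(f),np.degrees(np.arctan2(-e[1],-e[0])),np.degrees(np.arctan2(f[1],f[0]))-90)
S=np.array([g(*q,46) for q in((241,199),(301,199),(302,286),(243,287))]);print("screws",S.round(1).tolist(),[round(float(np.linalg.norm(S[i]-S[i-1])),1) for i in range(4)])
print("fixed",g(185,180,53),g(347,180,53),"moving",g(213,292,46),g(323,292,46),"bulges",g(217,232,38),g(325,232,38))
q=np.load("w2.npy",allow_pickle=True).item();h=lambda x,y:np.array(onz(q,(270+(x-440)/4,140+y/4),34)[:2]);S=np.array([h(*u) for u in((577,153),(671,152),(672,292),(582,293))]);print([round(float(np.linalg.norm(S[i]-S[i-1])),1) for i in range(4)])
E
python3 - <<'E'
from h import *
b=get_image("side");cv2.imwrite("pics/s4.png",cv2.resize(b[170:300,240:380],None,fx=4,fy=4,interpolation=2))
E
```

```text
42 [[552.3, -127.0], [523.7, -128.2], [521.0, -85.4], [551.5, -84.2]] [ 537.11186332 -106.20280211] 29.560733212914947 42.825164156662815 2.2921800791914753 2.2917130732620166
46 [[552.0, -128.0], [523.9, -129.1], [521.3, -87.1], [551.3, -85.9]] [ 537.15056301 -107.53361457] 29.084047267851957 42.13458068224567 2.292180079191504 2.2917130732620308
screws [[548.7, -122.9], [527.0, -123.5], [525.2, -89.4], [547.5, -88.4]] [34.5, 21.8, 34.1, 22.4]
fixed [ 568.12207842 -131.12140369] [ 511.51925486 -132.63087041] moving [558.91622665 -86.08963337] [517.1216833  -87.19740513] bulges [ 558.01769937 -107.4992749 ] [ 516.87711068 -108.59338605]
[33.7, 22.0, 33.6, 21.8]
```

View pics/s4.png

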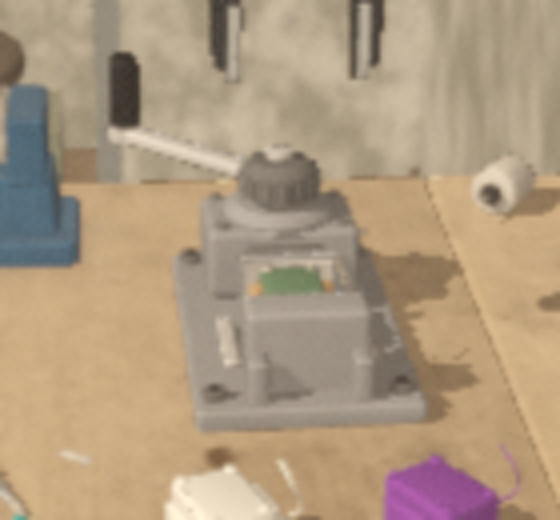

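It's flat: at z=46 the screw spacing (34.3 x 22.1) matches what it was on the bench, the bulges are 41 mm apart, the centre is (537,-107) and the yaw is 2.3°. Next, locate the grip.

```bash
python3 - <<'E'
from h import *
t=camera_params("top");w=np.load("w1.npy",allow_pickle=True).item();s=camera_params("side")
print("top",R3(onz(t,(140+83/3,180+291/3),112)),R3(onz(t,(140+104/3,180+291/3),76)))
print("w1",R3(onz(w,(150+329/2,80+522/2),112)),R3(onz(w,(150+330/2,80+488/2),76)))
print("side",R3(proj(s,[[458,50,112],[458,50,72],[458,40,112]])), "seen 271,184 / 271,201")
print("vise", R3(onz(t,(150,292),0)),R3(onz(t,(203,292),60)),R3(onz(t,(203,345),60)), R3(proj(s,[[370,50,60],[370,50,100]])))
r.move_l([538.3,-106.7,220],feed=150)
r.move_ptp([470,40,200],[np.pi,0,-0.76])
fingers.command_gripper(60)
p=camera_params("wrist");a=get_image("wrist");np.save("w5.npy",p);cv2.imwrite("pics/w5.png",a)
for n in("lever_grip","lever"):
  for d in regions_of("wrist",n): uv=np.array(d["position"])*[640,480]; print(n,round(d["p"],2),R3(uv),R3(onz(p,uv,94)),R3(onz(p,uv,112)))
print(ob()["time_s"])
E
```

```text
top [458.888, 51.452, 112.0] [458.222, 50.234, 76.0]
w1 [457.863, 49.111, 112.0] [457.43, 48.634, 76.0]
side [[269.933, 184.101], [270.303, 201.365], [269.994, 185.539]] seen 271,184 / 271,201
vise [427.775, 115.555, 0.0] [433.577, 5.242, 60.0] [344.181, 1.95, 60.0] [[230.309, 207.119], [229.32, 189.865]]
lever_grip 0.9 [313.728, 266.496] [456.213, 55.397, 94.0] [461.525, 50.116, 112.0]
lever 0.6 [312.0, 133.68] [527.309, -11.153, 94.0] [527.435, -11.581, 112.0]
14.5
```

View pics/w5.png

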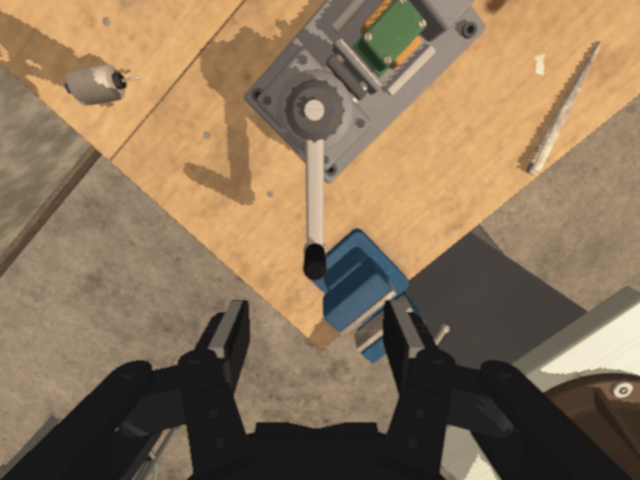

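```bash
python3 - <<'E'
from h import *
t=camera_params("top");s=camera_params("side");p=np.load("w5.npy",allow_pickle=True).item()
for z in(40,60,80,100,120):
    for uv in((188,304),(153,304),(188,330)): P=onz(t,uv,z);print(z,R3(P[:2]),"side",proj(s,P).round().tolist(),"w5",proj(p,P).round().tolist())
print("hub",[R3(onz(p,(315,110),z)[:2]) for z in(95,100,105)],"grip",R3(onz(p,(315,267),112)),R3(onz(p,(314,249),76)))
a=cv2.imread("pics/top0.png")[260:390,130:230];b=cv2.imread("pics/w5.png")[220:370,290:440];d=cv2.imread("pics/side0.png")[170:250,180:280]
c=np.zeros((600,800,3),np.uint8);c[:520,:400]=cv2.resize(a,(400,520));c[:300,400:700]=cv2.resize(b,(300,300));c[300:560,400:725]=cv2.resize(d,(325,260));cv2.imwrite("pics/v.png",c)
E
```

```text
40 [411.008, 35.147] side [[249.0, 218.0]] w5 [[363.0, 263.0]]
40 [409.371, 96.355] side [[249.0, 208.0]] w5 [[317.0, 304.0]]
40 [366.128, 33.425] side [[229.0, 218.0]] w5 [[396.0, 293.0]]
60 [412.566, 30.106] side [[250.0, 210.0]] w5 [[369.0, 266.0]]
60 [410.966, 89.957] side [[250.0, 201.0]] w5 [[321.0, 310.0]]
60 [368.681, 28.422] side [[229.0, 211.0]] w5 [[403.0, 298.0]]
80 [414.124, 25.064] side [[250.0, 202.0]] w5 [[376.0, 271.0]]
80 [412.56, 83.559] side [[250.0, 193.0]] w5 [[325.0, 316.0]]
80 [371.233, 23.419] side [[230.0, 203.0]] w5 [[411.0, 303.0]]
100 [415.682, 20.023] side [[250.0, 194.0]] w5 [[385.0, 276.0]]
100 [414.154, 77.161] side [[250.0, 186.0]] w5 [[331.0, 322.0]]
100 [373.786, 18.416] side [[230.0, 195.0]] w5 [[421.0, 310.0]]
120 [417.24, 14.982] side [[251.0, 186.0]] w5 [[394.0, 281.0]]
120 [415.749, 70.763] side [[250.0, 178.0]] w5 [[337.0, 330.0]]
120 [376.339, 13.412] side [[231.0, 186.0]] w5 [[432.0, 317.0]]
hub [[536.729, -22.988], [536.572, -22.867], [536.416, -22.745]] grip [460.619, 49.729, 112.0] [461.802, 49.92, 76.0]
```

View pics/v.png

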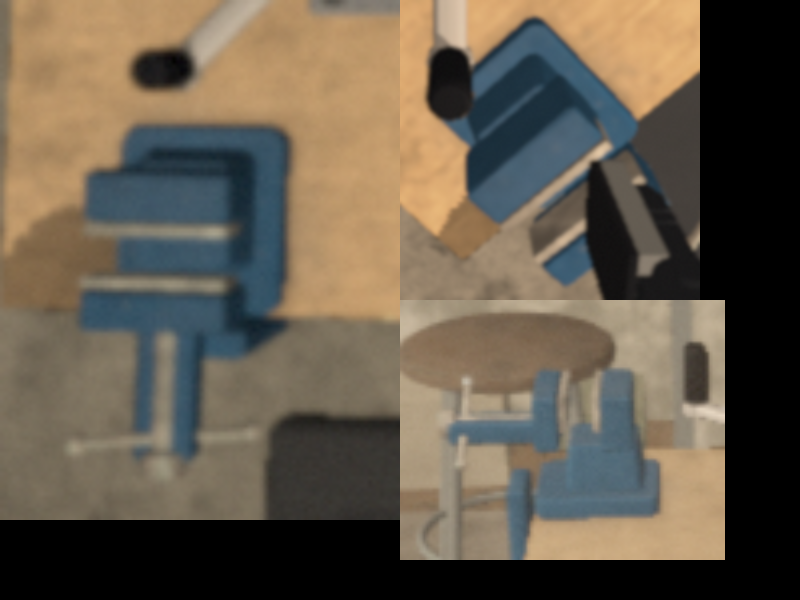

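The vise jaw top (about 90 mm high) lies at x≲416, y 20..80, near the grip. I'll pinch with the closing line roughly along y so the fingers stay at x>435, then try a few small arc steps and see how the force behaves.

```bash
cat >> h.py <<'E'
C=np.array([537.2,-25.7]); RAD=110.; TH0=np.arctan2(76.6,-78.9)
import json,time
def pose(th,zc):
    d=0.47*max(0,1-(TH0-th)/0.4); return [C[0]+RAD*np.cos(th),C[1]+RAD*np.sin(th),zc],[np.pi,0,th-np.pi+d]
def tang(th): return np.array([np.sin(th),-np.cos(th)])
def favg(n=5):
    L=[]
    for _ in range(n): L.append(ob()["wrist_force"]); r.sleep(0.01)
    return np.mean(L,0)
E
python3 - <<'E'
from h import *
P,O=pose(TH0,0)
r.move_ptp([P[0],P[1],170],O); fingers.command_gripper(40)
r.move_l([P[0],P[1],77.8],feed=100)
f0=favg();np.save("f0.npy",f0);print("pre",R3(f0),R3(ob()["tool_pos"]))
fingers.command_gripper(12,35)
o=ob();print(o["width"],o["finger_force"],R3(o["tool_pos"]),R3(favg()-f0),o["time_s"])
for k in range(1,6):
    th=TH0-0.02*k; P,O=pose(th,77.8); r.move_l(P,O,feed=40)
    o=ob(); f=favg()-f0; e=o["tool_pos"][:2]-C
    print(k,round(o["time_s"],2),"th",round(th,3),"meas",round(float(np.arctan2(e[1],e[0])),3),"ft now",round(float((o["wrist_force"]-f0)[:2]@tang(th)),2),"avg",round(float(f[:2]@tang(th)),2),"rad",round(float(f[:2]@np.array([np.cos(th),np.sin(th)])),2),R3(f),o["width"])
E
```

```text
pre [0.128, -0.158, 0.017] [458.72, 51.132, 78.367]
16.799497716174056 34.12110626231879 [459.023, 51.667, 78.427] [-0.929, 4.93, 3.734] 16.7583
1 17.05 th 2.351 meas 2.358 ft now -1.56 avg -1.4 rad 4.68 [-4.282, 2.341, 7.392] 17.144665088071786
2 17.34 th 2.331 meas 2.352 ft now -5.56 avg -5.47 rad 4.01 [-6.723, -0.86, 9.797] 16.638687382908653
3 17.63 th 2.311 meas 2.338 ft now -7.83 avg -7.84 rad 4.67 [-8.943, -1.839, 11.1] 16.766274955544883
4 17.93 th 2.291 meas 2.32 ft now -7.32 avg -7.34 rad 5.09 [-8.872, -1.015, 11.917] 16.82021808873063
5 18.22 th 2.271 meas 2.3 ft now -8.31 avg -7.69 rad 5.53 [-9.446, -0.731, 11.668] 17.10495690502415
```

Tangential force is steady at about 7.6 N and reads well at rest. A z load is building, so I'll raise the tool 2 mm and keep stepping until the ramp has clearly begun, logging as I go.

```bash
cat >> h.py <<'E'
def step(th,zc,f0,log):
    P,O=pose(th,zc); r.move_l(P,O,feed=40); f=favg(3)-f0; o=ob(); e=o["tool_pos"][:2]-C; m=float(np.arctan2(e[1],e[0]))
    row=[round(o["time_s"],2),round(th,4),round(m,4),round(-float(f[:2]@tang(m)),2),round(float(f[:2]@[np.cos(m),np.sin(m)]),2),round(float(f[2]),2),round(float(np.hypot(*e)),1),round(o["width"],1)]
    log.append(row); json.dump(log,open("log.json","w")); return row
E
python3 - <<'E'
from h import *
f0=np.load("f0.npy");log=[];th=TH0-0.10
while th>TH0-1.25:
    th-=0.025; w=step(th,80.,f0,log); print(*w)
    if len(log)>4:
        b=np.median([x[3] for x in log[1:max(4,len(log)-6)]])
        if min(x[3] for x in log[-2:])>b+3.3: break
    if w[3]>16 or abs(w[4])>15: break
E
```

```text
18.53 2.246 2.2835 5.8 -0.27 -0.84 110.2 16.7
18.81 2.221 2.2616 7.32 0.27 0.89 110.3 16.8
19.08 2.196 2.237 7.83 1.48 1.61 110.3 16.7
19.36 2.171 2.2116 7.35 2.18 1.67 110.3 17.0
19.63 2.146 2.1863 7.21 2.62 2.77 110.3 17.0
19.91 2.121 2.1607 7.46 4.01 2.15 110.3 16.8
20.18 2.096 2.1352 7.79 5.05 2.78 110.3 16.8
20.46 2.071 2.1088 7.51 5.16 2.42 110.3 16.8
20.73 2.046 2.0832 7.35 5.95 3.17 110.3 16.7
21.01 2.021 2.0574 7.85 6.76 3.24 110.4 16.9
21.28 1.996 2.0314 7.6 7.03 3.22 110.4 16.6
21.56 1.971 2.0052 7.19 7.32 3.14 110.4 16.7
21.83 1.946 1.9788 8.08 8.27 3.04 110.4 17.0
22.11 1.921 1.9528 7.28 8.95 3.56 110.4 16.5
22.38 1.896 1.9268 7.13 8.37 3.25 110.4 16.7
22.66 1.871 1.9009 7.75 9.02 3.14 110.5 16.8
22.93 1.846 1.8745 7.1 9.34 3.34 110.5 16.6
23.21 1.821 1.8485 7.62 9.25 3.43 110.5 17.1
23.48 1.796 1.8222 7.71 9.88 2.95 110.5 16.9
23.76 1.771 1.7964 7.17 9.44 2.74 110.5 17.0
24.03 1.746 1.7704 7.42 9.82 2.73 110.5 17.1
24.31 1.721 1.7444 7.29 9.71 2.36 110.6 16.5
24.58 1.696 1.7183 7.27 9.88 2.75 110.6 17.1
24.86 1.671 1.6928 7.32 9.94 2.08 110.6 16.7
25.13 1.646 1.667 7.92 10.25 1.9 110.6 16.7
25.41 1.621 1.6412 7.35 9.9 1.85 110.6 16.9
25.68 1.596 1.6158 7.35 10.32 2.23 110.7 16.8
25.96 1.571 1.5899 7.38 10.38 1.77 110.7 16.5
26.23 1.546 1.5651 7.76 9.68 2.13 110.7 17.0
26.51 1.521 1.5405 8.82 10.48 1.9 110.7 17.2
26.78 1.496 1.5158 8.45 10.05 1.82 110.8 16.6
27.06 1.471 1.4915 9.24 10.02 1.81 110.8 16.8
27.33 1.446 1.4667 9.4 10.49 2.46 110.8 17.2
27.61 1.421 1.4422 10.29 10.81 1.96 110.8 17.1
27.88 1.396 1.4177 10.17 10.82 2.08 110.8 16.7
28.16 1.371 1.3929 10.88 10.54 2.59 110.9 17.1
28.43 1.346 1.3685 11.44 10.04 2.93 110.9 17.0
```

The baseline is 7.45 N and the ramp starts near 1.58 rad, so the slip should come near 1.28. I'll continue in finer steps, refitting each time, and stop once both fit and plateau agree.

```bash
python3 - <<'E'
from h import *
from scipy.optimize import curve_fit
f0=np.load("f0.npy");log=json.load(open("log.json"));th=log[-1][1]
mod=lambda m,b,a,s: b+s*np.clip((a-m)/0.3,0,1)
while True:
    th-=0.018; w=step(th,80.,f0,log)
    A=np.array(log[2:]); (b,a,s),_=curve_fit(mod,A[:,2],A[:,3],[7.5,1.58,5.5])
    past=(a-0.3)-w[2]; a2=curve_fit(lambda m,b,a:mod(m,b,a,5.5),A[:,2],A[:,3],[7.5,1.58])[0][1]
    print(*w[:5],"b %.2f a %.3f s %.2f a2 %.3f past %.3f"%(b,a,s,a2,past))
    if min(past,a2-.3-w[2])>0.055 or w[3]>14.3 or a2-.3-w[2]>.09: break
E
```

```text
28.71 1.328 1.3517 12.23 10.91 b 7.47 a 1.584 s 5.58 a2 1.586 past -0.068
28.98 1.31 1.3343 12.49 11.4 b 7.47 a 1.581 s 5.78 a2 1.588 past -0.053
29.26 1.292 1.3163 12.57 10.55 b 7.47 a 1.581 s 5.78 a2 1.588 past -0.035
29.53 1.274 1.2987 13.03 10.77 b 7.47 a 1.580 s 5.83 a2 1.590 past -0.019
29.81 1.256 1.2808 12.51 11.1 b 7.46 a 1.591 s 5.47 a2 1.590 past 0.010
30.08 1.238 1.2625 12.64 10.61 b 7.45 a 1.593 s 5.39 a2 1.591 past 0.031
30.36 1.22 1.2443 13.38 10.32 b 7.46 a 1.590 s 5.50 a2 1.590 past 0.046
30.63 1.202 1.2259 12.72 10.46 b 7.46 a 1.591 s 5.46 a2 1.590 past 0.065
```

The force has been flat at about 12.8 N from 1.30 to 1.226 rad, which is 0.065 rad into the slip. I'll take off the load, release, retreat and check.

```bash
python3 - <<'E'
from h import *
f0=np.load("f0.npy");log=json.load(open("log.json"))
print(step(log[-1][1]+0.025,80.,f0,log))
fingers.command_gripper(40)
o=ob();print(R3(o["wrist_force"]-f0),o["width"],R3(o["tool_pos"]))
p=o["tool_pos"];r.move_l([p[0],p[1],200],feed=120)
r.move_ptp([430,-100,260],[np.pi,0,-1.55])
q=camera_params("wrist");a=get_image("wrist")
for n,z in(("lever_grip",112),("transformer",46)):
  for d in regions_of("wrist",n)[:2]: uv=np.array(d["position"])*[640,480]; print(n,round(d["p"],2),R3(onz(q,uv,z)))
cv2.imwrite("pics/w6.png",a);o=ob();print(o["time_s"],R3(o["wrist_force"]))
E
```

```text
[30.91, 1.227, 1.2349, 3.9, 6.89, -1.59, 110.9, 16.7]
[-0.614, 0.787, -0.119] 40.08960915456359 [574.122, 77.455, 79.899]
transformer 0.91 [534.799, -106.818, 46.0]
transformer 0.8 [489.327, -270.928, 46.0]
33.5 [0.602, -0.331, 0.613]
```

View pics/w6.png

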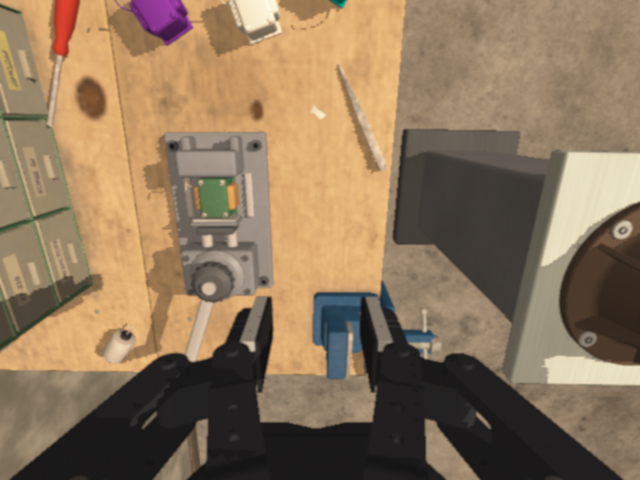

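The transformer is flat and clamped at pixel (214,198), with the jaw closed on it at row 222. The lever is free near (200,330), the tweezers (360,115) and screwdriver (62,60) haven't moved, and the arm is clear. Handing in.

```bash
python3 -c "
from rig import ticket; print(ticket.sign_off())"
```

```text
the job is handed in; nothing more can be done
None
```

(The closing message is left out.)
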